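Re-hang the board carrier on the spare swing hook

ROBOT

A 7-joint arm with a two-finger parallel gripper is mounted at the origin on the work surface. World frame = base frame: x ahead of the robot, y to its left, z up, the work surface at z = 0. Lengths are in m, angles in rad, forces in N, time in s.
With the tool pointing down it reaches from about 0.4 to 0.875 m from the base axis. Payload 19.3 kg.
Tool frame: the origin (TCP) lies at the very end of the fingers, on their centre line; the grasp point (between the pads) lies 19 mm behind it; z points along the fingers, y is the line along which they close (so a half turn about z gives the same grasp; the last joint's range is limited). The gripper opens to 85 mm and grips with 20 to 120 N. Pads are 22 mm wide; open, the fingers measure 114 mm over their backs; the gripper's body (76 mm by 85 mm) begins 54 mm behind the grasp point. The pads swing forward as they close: fully open they stand 13 mm farther back than shut.
Start: joints at [1.27, 0.521, -0.036, 1.599, 0.021, 1.021, -0.113], TCP at [0.143, -0.608, 0.231] pointing down, gripper open.
Joint ranges: [-2.91, 2.91], [-0.3, 2.13], [-1.5, 1.42], [0.17, 2.43], [-1.26, 4.41], [0.16, 1.93], [-2.52, 2.52]. Speed limits (rad/s): [1.89, 1.89, 2.39, 2.39, 3.01, 3.01, 3.01].

INTERFACE

Orientations are given as [roll, pitch, yaw] about the fixed x, y, z axes, in that order (R = Rz(yaw) Ry(pitch) Rx(roll)).
In Python, from workcell import bot gives the robot as it stands.
- The arm moves only by the shell command python3 -m crank 'ROWS' [FORCE]. ROWS is a JSON object of lists of equal length, an entry for each row: "travel": the shift along the world's x, y, z in cm, a list of three; "turn": the turn, a rotation vector about the world's x, y, z in degrees, a list of three; "gripper": the closure, from 0 (fully open) to 1 (shut). A call has exactly 5 rows; each row is the pose to reach, as a shift and turn from the pose commanded when the call began; what a row does not reach only later rows make up. A row lasts 1/10 s, in which the tool goes at most 50 mm and 8.59 degrees, less where a joint would pass 70% of its speed; a pose out of reach is approached as far as the arm can. A call with a gripper value outside its range is refused whole. The fingers move at their own pace and stop on an object; FORCE is the grip in N (left out, the last holds). Time passes only in rows, so rows that repeat a pose let the fingers close, or fill a call up. It gives the time, the measured TCP pose, the force, the opening and the grip force at its end, in the units of the state.
- bot.observe(): the state, without advancing time (a new reading comes with each control period).
- bot.grab_frame(name): name is "side" or "top" or "wrist"; returns a dict with "pixels" (420x560x3 uint8, red, green, blue), "fx", "fy", "cx", "cy" (pixels), "extrinsics" (4x4, takes a point from world to camera coordinates). Camera axes: x right, y down, z forward; pixel columns grow to the right and rows downward; lengths in m; the calibration is good to about 2 mm. A picture is of the moment at which its call begins. There is no depth.
- bot.job_done(): hands the job in; it is judged then, once.
The state is a dict: "clock": time; "qpos": joint angles; "qd": joint speeds; "joint_efforts": joint torques, N m; "position": TCP position; "tool_rot": TCP orientation; "force": force on the tool from outside, world axes, zero at the start; "moment": the same for the moment, N m; "grip_width": finger opening in m; "finger_force": force on a finger pad.
Only numpy, scipy, OpenCV 4.12 (cv2) and the standard library are available. Lean on these libraries where they do the work, as an engineer would, in place of code of your own. Each camera call takes 0.05 s, during which the arm holds its last target. There are 200 camera calls.

TASK

Swing the empty blue-tipped hook out from the rail until you feel it come up against its stop and press it home for a moment, firmly but without straining it (about 10 N near its tip, never over 20). Then move the circuit-board carrier from the yellow-tipped hook to the blue one, let it hang free there, and fold the emptied yellow hook fully flat along the rail, as gently. Do not drop the carrier or disturb the other things on the bench.

Things in the scene. Friction and masses are not known exactly. Their poses are not given: they have to be found in the camera images.
- rail: aluminium hook rail on the bench: a level beam 440 mm long (its y), 30 mm deep (x), top 195 mm above the bench (10 mm below the hook arms' underside), a post at each end. Origin on the bench under the beam's middle. Its +x is its front, where the two hooks are, about 220 mm apart in either order; it faces away from the robot. Fixed, but placed and turned anew each time
- hook_yellow (a joint): angle of the yellow-tipped swing hook (upright pivot, stiff hinge, 0.2 N m: about 2 N at 90 mm from the pivot; stays where left). 0: flat, arm along the rail's +y, against a rubber pad where the force rises steeply; grows outward, clockwise from above; 1.57: arm along the rail's +x. Starts out, carrying the carrier. Flat is under 0.05; over 20 N at 90 mm from the pivot strains it
- hook_blue (a joint): angle of the like blue-tipped hook, same hinge and zero. Starts empty, at 0 to 0.3. A brass pin 40 mm from the pivot stops the outward swing; it is set anywhere from 1.25 to 1.60 rad, so it must be felt: there the force rises steeply. Home is pressed against it for half a second with about 10 N at 90 mm from the pivot; over 20 N at 90 mm from the pivot strains it
- pivot_yellow (a point): point on the yellow hook's pivot axis at the height of the arm's top face, 215 mm above the bench and 20 mm in front of the beam's face. The arm is a level steel bar 10 mm square, 120 mm long from the pivot, dark, its last 40 mm in the hook's colour. Axes as the rail's: x straight out of it, y along it
- pivot_blue (a point): the same point of the blue hook, which has the same sizes
- tip_yellow (a point): middle of the top of the yellow upturned tip (10 mm square), 115 mm from the pivot axis, 10 mm above the arm's top. Turns with the hook: its y points outward along the arm
- tip_blue (a point): the same point of the blue hook
- carrier: upright circuit-board carrier, 8 mm thick (x), 90 wide (y), 132 high (z), dark frame, green board, about 180 g. Origin: middle of its lower edge. Hanging hole 26 wide, 34 high, 70 to 104 mm up; pinch the solid 28 mm strip above it from above, across the 8 mm. Starts hung on the yellow arm 60 to 70 mm from the pivot, face across the arm; lift it 10 to 24 mm to clear the tip
- carrier_eye (a point): middle of the upper edge of the carrier's hanging hole: it rests on the arm's top face when hung. Axes as the carrier's
- flux_bottle: flux bottle 36 mm across, 75 mm high, standing on the bench below the hooks; leave alone. Origin under its middle
- swab_cup: white cup 60 mm across, 65 mm high, on the bench beyond the rail's +y end; leave alone. Origin under its middle
- solder_reel: metal-grey solder reel 56 mm across, 40 mm high; leave alone. Origin under its middle
- screwdriver: screwdriver 170 mm long lying on the bench; leave alone
- multimeter: yellow multimeter 140 x 75 x 40 mm lying on the bench; leave alone
- parts_tray: blue divided parts tray 100 x 140 x 30 mm; leave alone

How it is judged:
On the way, in this order (a step that is already met when the one before it is completed fails the run):
1. the empty blue hook is swung out and pressed home against its stop (over 10 N on the pin, about 7 N at 90 mm from the pivot) (contact force between hook_blue and stop_blue_c0 above 10 N and value of joint hook_blue above 1.15 rad), for 0.2 s.
2. the carrier hangs free on the blue hook (y of carrier_eye in the frame of tip_blue between -0.095 and -0.008 m and x of carrier_eye in the frame of tip_blue between -0.013 and 0.013 m and z of carrier_eye in the frame of tip_blue between -0.016 and -0.005 m and angle between carrier's own z axis and vertical below 0.2 rad and linear speed of carrier below 0.03 m/s and contact force between the fingers and carrier below 0.1 N), for 0.3 s.
3. the emptied yellow hook is folded flat along the rail (value of joint hook_yellow below 0.05 rad), for 0.1 s.
At the end, for the whole second after the job is handed in: the blue hook is out (over 1.15 rad), the carrier hangs still and upright on its arm (hole's upper edge on the arm, between 20 and 107 mm from the pivot), released, and the yellow hook is flat (under 0.05 rad) (all of step 2 and value of joint hook_blue above 1.15 rad and value of joint hook_yellow below 0.05 rad); the robot touches nothing.
It fails at once if the blue hook is strained against its stop (over 55 N on the pin, about 25 N at 90 mm from the pivot) (contact force between hook_blue and stop_blue_c0 above 55 N).
It fails at once if a hook is strained against its rest pad (over 55 N on the pad, about 25 N at 90 mm from the pivot) (contact force between hook_yellow and base_yellow_c3 above 55 N or contact force between hook_blue and base_blue_c3 above 55 N).
It fails at once if the carrier is dropped (height (world z) of carrier below 0.06 m).
It fails at once if something else on the bench is moved more than 25 mm (distance of any of flux_bottle, swab_cup, solder_reel, screwdriver, multimeter, parts_tray from where it was at the start of the episode above 0.025 m).
It also fails if it takes over 69 s, if anything falls off the work surface, if the arm or the gripper's body presses on something with over 40 N, if the wrist force passes 120 N, or if a joint passes its speed limit or range.

## Working session

There is one attempt and no reset: what is moved stays moved. The work goes in short steps, Python scripts to look and compute and a shell command to move; the robot and the scene stay as the last step left them, time stands still between calls to the robot, and variables do not carry over. Pictures are saved under pics/ and viewed, at most 10 in all, crops included, and the job is handed in when it is done.

```bash
mkdir -p pics; ls
python3 - <<'E'
from workcell import bot
import cv2
s=bot.observe()
print({k:(v if not hasattr(v,'__len__') else [round(float(x),3) for x in v]) for k,v in s.items()})
for n in ["top","side"]:
    f=bot.grab_frame(n); cv2.imwrite(f"pics/{n}0.png",f["pixels"][:,:,::-1]); print(n,f["fx"],f["cx"],f["cy"],f["extrinsics"])
E
```

```text
pics
{'clock': 0.0, 'qpos': [1.27, 0.522, -0.036, 1.6, 0.021, 1.021, -0.113], 'qd': [-0.001, -0.0, 0.001, -0.001, 0.001, -0.0, 0.001], 'joint_efforts': [-0.0, -92.711, 1.98, -36.993, 0.018, 0.008, -0.0], 'position': [0.143, -0.608, 0.231], 'tool_rot': [-3.14, 0.0, 0.231], 'force': [0.033, -0.597, -0.075], 'moment': [0.028, 0.021, 0.017], 'finger_force': 0.0, 'grip_width': 0.08557643328810995}
top 527.5039164736719 281.4644776293377 203.7948812591731 [[ 0.00791469 -0.99996545  0.00254277 -0.00583852]
 [-0.99166188 -0.008176   -0.12860743  0.61154978]
 [ 0.12862377 -0.00150368 -0.99169232  1.39612986]
 [ 0.          0.          0.          1.        ]]
side 463.6138731443334 276.6343025057428 214.08993360731512 [[ 0.99846504 -0.05248418  0.01769089 -0.59191571]
 [-0.01558085 -0.57268463 -0.81962769  0.13136653]
 [ 0.05314879  0.81809396 -0.57262333  1.06752044]
 [ 0.          0.          0.          1.        ]]
```

View pics/top0.png

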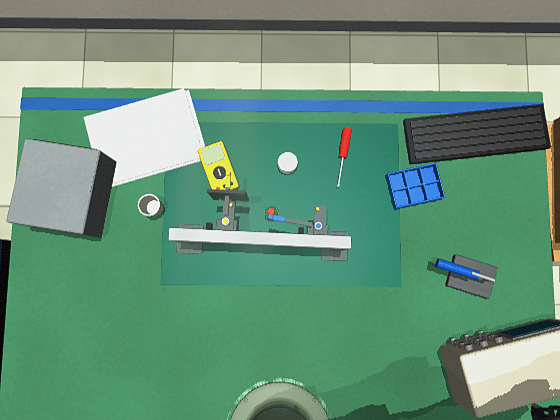

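View pics/side0.png

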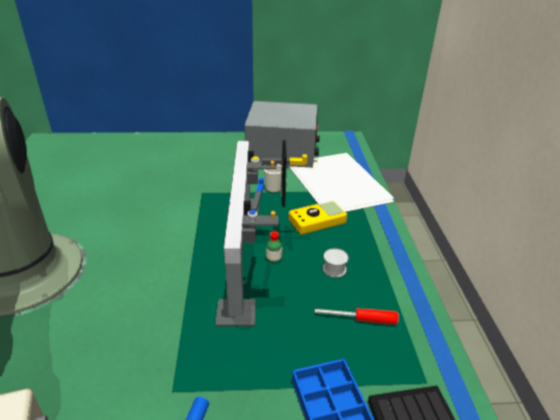

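The top view shows the rail from (169,235) to (350,242). The yellow pivot is at about (226,221) with the carrier near (230,194). The blue pivot is at about (319,226), its tip near (272,216), and the red flux cap at (271,211). I'll zoom in on both views.

Run:
```python
import cv2,numpy as np
a=cv2.imread('pics/top0.png')[180:255,200:345]; b=cv2.imread('pics/side0.png')[140:250,220:330]
a=cv2.resize(a,None,fx=5,fy=5,interpolation=cv2.INTER_CUBIC)
cv2.imwrite('pics/topc.png',a); cv2.imwrite('pics/sidec.png',cv2.resize(b,None,fx=5,fy=5,interpolation=cv2.INTER_CUBIC))
```

```text
(no output)
```

View pics/topc.png

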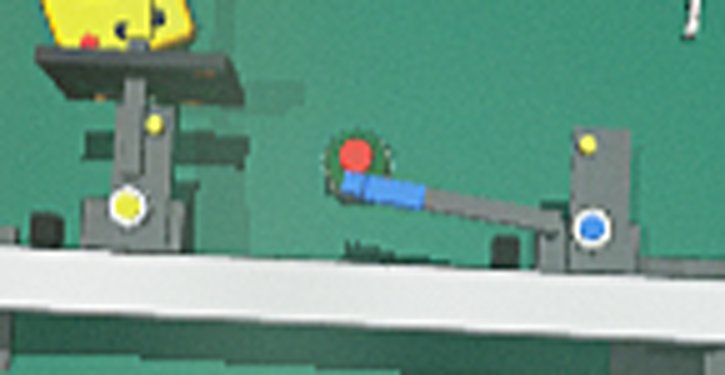

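View pics/sidec.png

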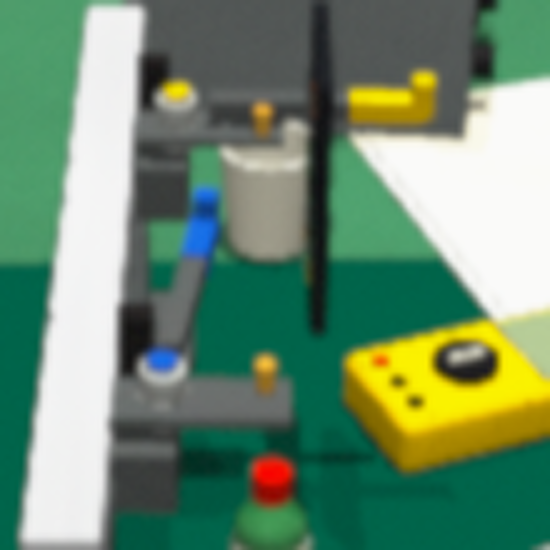

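The crops show these features:
- **Pivot caps:** top view yellow (225.4,221.2) and blue (318.4,225.6); side view yellow (255.4,158.2) and blue (252.4,212.4).
- **Tips:** blue in the top view (270.6,216.5) and in the side view (261,179); yellow in the side view (304.8,156).
- **Carrier:** its top edge in the top view runs from (207.5,189.5) to (244.5,191.2).
- **Pins:** both brass pins are visible.

```bash
cat > h.py <<'E'
import numpy as np, cv2
from workcell import bot
def frame(n,save=None):
    f=bot.grab_frame(n)
    if save: cv2.imwrite(f'pics/{save}.png',f['pixels'][:,:,::-1])
    return f
def ray(f,uv):
    E=np.array(f['extrinsics']);R=E[:3,:3];c=-R.T@E[:3,3]
    d=R.T@np.array([(uv[0]-f['cx'])/f['fx'],(uv[1]-f['cy'])/f['fy'],1]);return c,d/np.linalg.norm(d)
def plane(f,uv,z):
    c,d=ray(f,uv);return c+d*(z-c[2])/d[2]
def tri(fa,a,fb,b):
    c1,d1=ray(fa,a);c2,d2=ray(fb,b)
    s=np.linalg.lstsq(np.c_[d1,-d2],c2-c1,rcond=None)[0];p,q=c1+s[0]*d1,c2+s[1]*d2
    return (p+q)/2,np.linalg.norm(p-q)
def blob(f,lo,hi,box):
    x0,y0,x1,y1=box;h=cv2.cvtColor(f['pixels'],cv2.COLOR_RGB2HSV)[y0:y1,x0:x1]
    m=cv2.inRange(h,np.array(lo),np.array(hi));M=cv2.moments(m,True)
    return (M['m10']/M['m00']+x0,M['m01']/M['m00']+y0) if M['m00'] else None, M['m00']
E
python3 - <<'E'
from h import *
np.set_printoptions(precision=4,suppress=True)
t=frame('top');s=frame('side')
Y=((20,120,120),(35,255,255));B=((100,130,100),(125,255,255))
yt=blob(t,*Y,(218,214,234,230));bt=blob(t,*B,(311,219,326,233))
ys=blob(s,*Y,(249,153,262,163));bs=blob(s,*B,(246,208,260,217))
print(yt,bt,ys,bs)
for a,b in((yt,ys),(bt,bs)): print(tri(t,a[0],s,b[0]), plane(t,a[0],.225))
P=[plane(t,x[0],.227)for x in(yt,bt)];d=P[0]-P[1];print('rail yaw of y',np.degrees(np.arctan2(d[1],d[0]))-90,np.linalg.norm(d))
print('bluetip',tri(t,(270.6,216.5),s,(261,178.8)),plane(t,(270.6,216.5),.225))
print('ytip side z=.225',plane(s,(304.8,155.6),.225))
for uv in((207.5,189.5),(244.5,191.2),(213,199.6),(248.6,201)):print(uv,plane(t,uv,.243),plane(t,uv,.111))
print('carrier top side',plane(s,(284,141),.243))
print('pins',plane(t,(230.8,204.8),.235),plane(t,(317.5,208.7),.235),tri(t,(317.5,208.7),s,(273,211.5)))
print('cap',tri(t,(271,211),s,(274.4,233)))
for uv in((169,228),(351,236)):print('beam',plane(t,uv,.195))
E
```

```text
((225.0625, 220.6875), 16.0) ((318.0, 225.5), 16.0) ((254.8421052631579, 157.31578947368422), 19.0) ((251.8, 211.15), 20.0)
(array([0.546 , 0.1326, 0.2187]), np.float64(0.0018013601685453876)) [0.5463 0.132  0.225 ]
(array([ 0.5367, -0.0876,  0.2183]), np.float64(0.0011812970465684839)) [ 0.5367 -0.0871  0.225 ]
rail yaw of y -2.507748879156722 0.2188843328408724
bluetip (array([0.557 , 0.0248, 0.2242]), np.float64(0.00040498751084609794)) [0.5571 0.0248 0.225 ]
ytip side z=.225 [0.6611 0.1268 0.225 ]
(207.5, 189.5) [0.6175 0.1727 0.243 ] [0.6381 0.1913 0.111 ]
(244.5, 191.2) [0.6142 0.0861 0.243 ] [0.6344 0.0953 0.111 ]
(213, 199.6) [0.5937 0.1593 0.243 ] [0.6118 0.1764 0.111 ]
(248.6, 201) [0.5911 0.0762 0.243 ] [0.6089 0.0843 0.111 ]
carrier top side [0.6148 0.1671 0.243 ]
pins [0.5829 0.1183 0.235 ] [ 0.5753 -0.0852  0.235 ] (array([ 0.5775, -0.0866,  0.216 ]), np.float64(0.00026314721081601567))
cap (array([0.5875, 0.0267, 0.0769]), np.float64(0.0003859650765223739))
beam [0.5304 0.2698 0.195 ]
beam [ 0.5147 -0.1686  0.195 ]
```

```bash
python3 -m crank '{"travel":[[0,0,5],[0,0,9],[4,3,9],[8,6,9],[12,9,9]],"turn":[[0,0,0],[0,0,8],[0,0,16],[0,0,24],[0,0,32]],"gripper":[1,1,1,1,1]}' 30
python3 -m crank '{"travel":[[4,3,0],[8,6,0],[11,10,0],[13,14,0],[15,18,0]],"turn":[[0,0,8],[0,0,16],[0,0,24],[0,0,32],[0,0,40]],"gripper":[1,1,1,1,1]}'
```

```text
clock: 0.7
position: [0.264, -0.5171, 0.3215]
tool_rot: [3.141, 0.0, 0.794]
force: [1.5, -1.3, 0.2]
grip_width: 0.0128
finger_force: 0.0
clock: 1.2
position: [0.4137, -0.3365, 0.3212]
tool_rot: [-3.141, -0.0, 1.494]
force: [1.1, -0.5, -0.3]
grip_width: -0.0003
finger_force: 0.0
```

```bash
python3 -m crank '{"travel":[[1.5,4.5,0],[3,9,0],[4.6,14,0],[6.2,19,0],[7.8,24,-1]],"turn":[[0,0,2],[0,0,2],[0,0,2],[0,0,2],[0,0,2]],"gripper":[1,1,1,1,1]}'
python3 -m crank '{"travel":[[1.8,5,-1],[3.4,9.9,-3],[3.4,9.9,-6],[3.4,9.9,-6],[3.4,9.9,-6]],"turn":[[0,0,0],[0,0,0],[0,0,0],[0,0,0],[0,0,0]],"gripper":[1,1,1,1,1]}'
python3 - <<'E'
from h import *
f=frame('top','top1'); frame('wrist','w1'); cv2.imwrite('pics/top1c.png',cv2.resize(f['pixels'][170:260,200:360,::-1],None,fx=5,fy=5,interpolation=cv2.INTER_CUBIC))
E
```

```text
clock: 1.7
position: [0.489, -0.1044, 0.3135]
tool_rot: [3.14, 0.001, 1.522]
force: [1.8, -1.2, -0.2]
grip_width: 0.0001
finger_force: 0.0
clock: 2.2
position: [0.5222, -0.0078, 0.2529]
tool_rot: [-3.14, 0.0, 1.522]
force: [0.6, -0.6, -0.2]
grip_width: -0.0
finger_force: 0.0
```

View pics/w1.png

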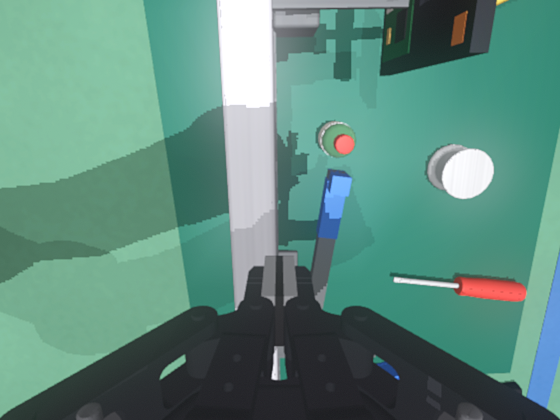

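The wrist view shows the shut fingers beside the blue arm: tip at (340,183), fingers at (280,270), beam to the left. There's room for the fingers between them, so I'll go down and start swinging the hook out.

```bash
python3 -m crank '{"travel":[[0,1.3,-2.5],[0,1.3,-5.1],[0,1.3,-5.1],[0.7,1.3,-5.1],[1.4,1.3,-5.1]],"turn":[[0,0,0],[0,0,0],[0,0,0],[0,0,0],[0,0,0]],"gripper":[1,1,1,1,1]}'
python3 -m crank '{"travel":[[0.9,0,0],[1.8,-0.1,0],[2.6,-0.3,0],[3.5,-0.6,0],[4.3,-0.9,0]],"turn":[[0,0,0],[0,0,0],[0,0,0],[0,0,0],[0,0,0]],"gripper":[1,1,1,1,1]}'
python3 -m crank '{"travel":[[0.5,-0.4,0],[1.0,-0.8,0],[1.5,-1.2,0],[2.0,-1.6,0],[2.5,-1.9,0]],"turn":[[0,0,0],[0,0,0],[0,0,0],[0,0,0],[0,0,0]],"gripper":[1,1,1,1,1]}'
python3 - <<'E'
from h import *
f=frame('top','top2'); cv2.imwrite('pics/top2c.png',cv2.resize(f['pixels'][170:260,200:360,::-1],None,fx=5,fy=5,interpolation=cv2.INTER_CUBIC))
s=bot.observe();print(s['position'],s['force'])
E
```

```text
clock: 2.8
position: [0.5377, 0.005, 0.2035]
tool_rot: [3.14, 0.0, 1.521]
force: [-2.7, -0.8, 0.7]
grip_width: 0.0
finger_force: 1.2
clock: 3.3
position: [0.5802, -0.0035, 0.2017]
tool_rot: [-3.141, -0.0, 1.522]
force: [-3.3, 0.3, 0.5]
grip_width: 0.0
finger_force: 1.1
clock: 3.8
position: [0.6048, -0.0227, 0.2017]
tool_rot: [-3.142, 0.0, 1.522]
force: [-2.7, -0.1, -0.2]
grip_width: -0.0001
finger_force: 1.0
[ 0.60544426 -0.02319631  0.20172724] [-1.53860959  0.69041074 -0.7609746 ]
```

View pics/top2c.png

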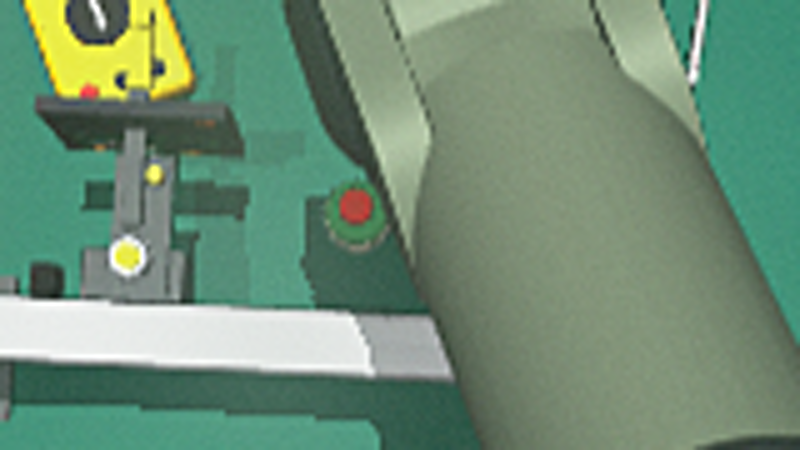

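The arm hides the hook in this view and the other objects look unchanged. The 2–3 N reading matches hinge friction, so I'll carry on more slowly.

```bash
python3 -m crank '{"travel":[[0.2,-0.3,0],[0.4,-0.6,0],[0.6,-0.9,0],[0.8,-1.2,0],[1.0,-1.4,0]],"turn":[[0,0,0],[0,0,0],[0,0,0],[0,0,0],[0,0,0]],"gripper":[1,1,1,1,1]}'
python3 -m crank '{"travel":[[0,-0.1,0],[0.1,-0.2,0],[0.1,-0.3,0],[0.1,-0.4,0],[0.1,-0.4,0]],"turn":[[0,0,0],[0,0,0],[0,0,0],[0,0,0],[0,0,0]],"gripper":[1,1,1,1,1]}'
```

```text
clock: 4.35
position: [0.6145, -0.0367, 0.2017]
tool_rot: [-3.141, 0.0, 1.522]
force: [-2.9, 1.6, -0.3]
grip_width: -0.0001
finger_force: 1.1
clock: 4.85
position: [0.6157, -0.0402, 0.2019]
tool_rot: [3.141, -0.0, 1.522]
force: [0.5, 0.9, -0.2]
grip_width: 0.0
finger_force: 0.9
```

Still only hinge friction, so I'll take 1–3 mm steps.

```bash
python3 -m crank '{"travel":[[0,-0.1,0],[0.1,-0.2,0],[0.1,-0.3,0],[0.1,-0.3,0],[0.1,-0.3,0]],"turn":[[0,0,0],[0,0,0],[0,0,0],[0,0,0],[0,0,0]],"gripper":[1,1,1,1,1]}'
```

```text
clock: 5.35
position: [0.6165, -0.0435, 0.2017]
tool_rot: [3.142, 0.0, 1.522]
force: [-0.1, 1.1, 0.3]
grip_width: -0.0001
finger_force: 0.5
```

```bash
python3 -m crank '{"travel":[[0,-0.1,0],[0,-0.2,0],[0.1,-0.2,0],[0.1,-0.2,0],[0.1,-0.2,0]],"turn":[[0,0,0],[0,0,0],[0,0,0],[0,0,0],[0,0,0]],"gripper":[1,1,1,1,1]}'
```

```text
clock: 5.85
position: [0.6173, -0.0454, 0.2016]
tool_rot: [-3.141, 0.0, 1.522]
force: [-1.5, 0.2, 0.6]
grip_width: 0.0002
finger_force: 0.7
```

```bash
python3 -m crank '{"travel":[[0,-0.1,0],[0,-0.2,0],[0,-0.2,0],[0,-0.2,0],[0,-0.2,0]],"turn":[[0,0,0],[0,0,0],[0,0,0],[0,0,0],[0,0,0]],"gripper":[1,1,1,1,1]}'
```

```text
clock: 6.35
position: [0.6175, -0.0473, 0.2017]
tool_rot: [3.141, 0.0, 1.522]
force: [0.6, 1.3, -0.5]
grip_width: -0.0001
finger_force: 0.7
```

```bash
python3 -m crank '{"travel":[[0,-0.05,0],[0,-0.1,0],[0,-0.15,0],[0,-0.2,0],[0,-0.2,0]],"turn":[[0,0,0],[0,0,0],[0,0,0],[0,0,0],[0,0,0]],"gripper":[1,1,1,1,1]}'
```

```text
clock: 6.85
position: [0.6177, -0.0484, 0.2018]
tool_rot: [3.141, -0.001, 1.523]
force: [2.0, 7.0, -2.0]
grip_width: -0.0001
finger_force: 2.7
```

```bash
python3 -m crank '{"travel":[[0,-0.03,0],[0,-0.06,0],[0,-0.06,0],[0,-0.06,0],[0,-0.06,0]],"turn":[[0,0,0],[0,0,0],[0,0,0],[0,0,0],[0,0,0]],"gripper":[1,1,1,1,1]}'
```

```text
clock: 7.35
position: [0.6178, -0.0487, 0.2018]
tool_rot: [3.141, -0.001, 1.523]
force: [2.7, 7.3, -1.3]
grip_width: 0.0
finger_force: 3.5
```

```bash
python3 -m crank '{"travel":[[0,-0.04,0],[0,-0.08,0],[0,-0.08,0],[0,-0.08,0],[0,-0.08,0]],"turn":[[0,0,0],[0,0,0],[0,0,0],[0,0,0],[0,0,0]],"gripper":[1,1,1,1,1]}'
```

```text
clock: 7.85
position: [0.6178, -0.0491, 0.2018]
tool_rot: [3.141, -0.002, 1.524]
force: [3.6, 9.8, -1.6]
grip_width: 0.0001
finger_force: 4.3
```

```bash
python3 -m crank '{"travel":[[0,-0.04,0],[0,-0.04,0],[0,-0.04,0],[0,-0.04,0],[0,-0.04,0]],"turn":[[0,0,0],[0,0,0],[0,0,0],[0,0,0],[0,0,0]],"gripper":[1,1,1,1,1]}'
python3 -m crank '{"travel":[[0,0.5,0],[0,1.5,0],[0,2,2],[0,4,7],[0,8,10]],"turn":[[0,0,0],[0,0,0],[0,0,0],[0,0,0],[0,0,0]],"gripper":[1,1,1,1,0.7]}'
python3 - <<'E'
from h import *
np.set_printoptions(precision=4,suppress=True)
s=frame('side','side3');t=frame('top','top3')
B=((100,130,100),(125,255,255))
cv2.imwrite('pics/c3.png',np.hstack([cv2.resize(s['pixels'][140:240,220:330,::-1],(440,400),interpolation=cv2.INTER_CUBIC),cv2.resize(t['pixels'][170:260,260:340,::-1],(356,400),interpolation=cv2.INTER_CUBIC)]))
E
```

```text
clock: 8.35
position: [0.6179, -0.0492, 0.2019]
tool_rot: [3.141, -0.002, 1.524]
force: [3.7, 10.8, -1.8]
grip_width: 0.0
finger_force: 4.8
clock: 8.85
position: [0.6177, 0.0245, 0.3018]
tool_rot: [3.141, 0.001, 1.518]
force: [1.1, 0.5, 1.2]
grip_width: 0.0132
finger_force: 0.0
```

View pics/c3.png

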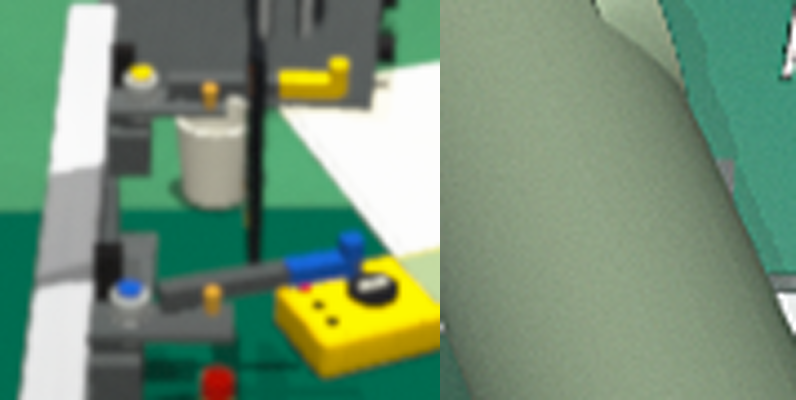

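The side view shows the blue hook out against its pin with its tip at (308,199.5), and the carrier still hanging on yellow. Next I'll move above the carrier.

```bash
python3 -m crank '{"travel":[[0,4,0],[-0.3,8,0],[-0.3,10.5,-1],[-0.3,10.5,-2],[-0.3,10.5,-2]],"turn":[[0,0,0],[0,0,0],[0,0,0],[0,0,0],[0,0,0]],"gripper":[0.7,0.7,0.7,0.7,0.7]}'
python3 - <<'E'
from h import *
np.set_printoptions(precision=4,suppress=True)
s=frame('side','side4');w=frame('wrist','w4')
print(plane(s,(308,199.5),.225),bot.observe()['position'],bot.observe()['tool_rot']);
print(w['fx'],w['cx'],w['cy'],w['extrinsics'])
E
```

```text
clock: 9.45
position: [0.6137, 0.1315, 0.2782]
tool_rot: [-3.14, 0.001, 1.523]
force: [1.0, -1.0, 0.4]
grip_width: 0.0257
finger_force: 0.0
[ 0.6484 -0.0595  0.225 ] [0.6146 0.1303 0.2796] [-3.1413  0.0008  1.5211]
332.61696527375545 278.9258929786925 208.00484813980677 [[ 0.9988 -0.0493 -0.001  -0.6071]
 [-0.0467 -0.9505  0.3071  0.0981]
 [-0.0161 -0.3067 -0.9517  0.4751]
 [ 0.      0.      0.      1.    ]]
```

View pics/w4.png

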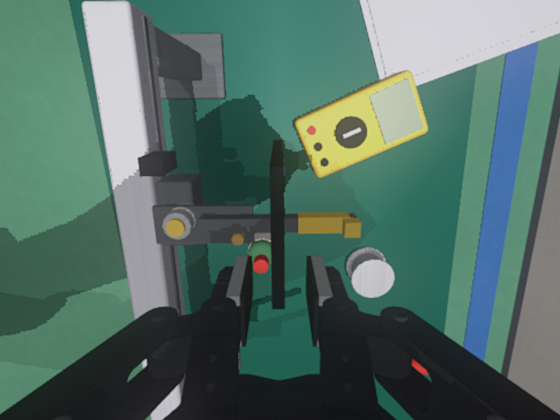

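The wrist view shows the carrier's top edge running from about (278,142) to (278,308), centred between the fingers at 245 and 313. The yellow cap is at (176,228) and the yellow tip at (352,228).

Run:
```python
from h import *
np.set_printoptions(precision=4,suppress=True)
w=frame('wrist')
for uv,z in(((278,142),.243),((278,308),.243),((176,228),.2185),((352,230),.225),((237,239),.218)):print(uv,plane(w,uv,z))
p=w['pixels'];print(p[200:300:20,262:296:2].sum(2))
```

```text
(278, 142) [0.6173 0.1878 0.243 ]
(278, 308) [0.612  0.0853 0.243 ]
(176, 228) [0.5474 0.1327 0.2185]
(352, 230) [0.6613 0.1282 0.225 ]
(237, 239) [0.5866 0.1227 0.218 ]
[[130 132 272 277 104 103 107 105 113 107 108 262 271 271 272 273 271]
 [184 182 183 188  99  94  93  91  92  99  96 179 187 188 187 193 188]
 [191 190 257 399 235  85  92  92  92  89  92 217 242 238 241 235 236]
 [338 280 151 248 233  83  92  95  95  85  89 202 225 221 222 221 221]
 [210 216 213 217 185  86  92  90  89  88  86 201 215 219 217 228 230]]
```

```bash
python3 -m crank '{"travel":[[0,0,-2],[0,0,-4],[0,0,-5],[0,0,-5.6],[0,0,-6]],"turn":[[0,0,0],[0,0,0],[0,0,0],[0,0,0],[0,0,0]],"gripper":[0.7,0.7,0.7,0.7,0.7]}'
```

```text
clock: 10.1
position: [0.6147, 0.1311, 0.2198]
tool_rot: [3.141, -0.0, 1.522]
force: [0.8, 0.5, 0.5]
grip_width: 0.0258
finger_force: 0.0
```

```bash
python3 -m crank '{"travel":[[0,0,0],[0,0,0],[0,0,0],[0,0,0],[0,0,0]],"turn":[[0,0,0],[0,0,0],[0,0,0],[0,0,0],[0,0,0]],"gripper":[0.8,0.9,1,1,1]}' 40
```

```text
clock: 10.6
position: [0.6146, 0.1314, 0.2202]
tool_rot: [3.141, -0.0, 1.522]
force: [-0.5, -0.4, 6.3]
grip_width: 0.0071
finger_force: 44.1
```

```bash
python3 -m crank '{"travel":[[0,0,0.5],[0,0,1],[0,0,1.5],[0,0,1.8],[0,0,1.8]],"turn":[[0,0,0],[0,0,0],[0,0,0],[0,0,0],[0,0,0]],"gripper":[1,1,1,1,1]}'
```

```text
clock: 11.1
position: [0.6146, 0.1314, 0.2381]
tool_rot: [3.141, -0.0, 1.522]
force: [-0.3, 0.0, -2.6]
grip_width: 0.007
finger_force: 43.1
```

```bash
python3 -m crank '{"travel":[[1.2,0,0],[2.8,-0.1,0],[4.6,-0.2,0],[6.4,-0.3,0],[7.6,-0.3,0]],"turn":[[0,0,0],[0,0,0],[0,0,0],[0,0,0],[0,0,0]],"gripper":[1,1,1,1,1]}'
python3 -m crank '{"travel":[[0,-1.2,0],[0,-3,0],[0,-5,0],[-0.3,-7,0],[-0.3,-9,0]],"turn":[[0,0,0],[0,0,2],[0,0,5],[0,0,8],[0,0,11]],"gripper":[1,1,1,1,1]}'
python3 -m crank '{"travel":[[0,-2.5,0],[0,-5,0],[-0.2,-7.5,0],[-0.4,-8.9,0],[-0.4,-8.9,0]],"turn":[[0,0,2],[0,0,4],[0,0,5.5],[0,0,5.5],[0,0,5.5]],"gripper":[1,1,1,1,1]}'
python3 - <<'E'
from h import *
np.set_printoptions(precision=4,suppress=True)
s=frame('side','side5');w=frame('wrist','w5')
cv2.imwrite('pics/c5.png',np.hstack([cv2.resize(s['pixels'][130:255,220:350,::-1],(416,400),interpolation=cv2.INTER_CUBIC),cv2.resize(w['pixels'][:,130:480,::-1],(333,400))]))
E
```

```text
clock: 11.6
position: [0.6913, 0.128, 0.2371]
tool_rot: [-3.141, 0.0, 1.522]
force: [0.0, -0.5, -2.4]
grip_width: 0.0072
finger_force: 43.0
clock: 12.1
position: [0.6867, 0.037, 0.2376]
tool_rot: [-3.141, 0.0, 1.716]
force: [-0.7, 0.7, -1.5]
grip_width: 0.0068
finger_force: 43.1
clock: 12.6
position: [0.6829, -0.0534, 0.2375]
tool_rot: [-3.141, 0.001, 1.806]
force: [0.6, 0.1, -2.5]
grip_width: 0.0069
finger_force: 43.1
```

View pics/c5.png

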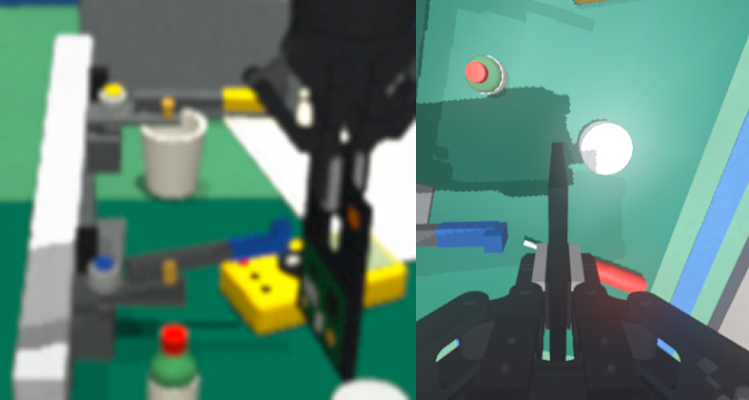

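The carrier is held clear of the blue hook. In the wrist image the blue tip is at about (219,248). I'll get its position from that.

Run:
```python
from h import *
np.set_printoptions(precision=4,suppress=True)
w=frame('wrist');s=frame('side')
p=w['pixels'].astype(int);m=(cv2.inRange(cv2.cvtColor(w['pixels'],cv2.COLOR_RGB2HSV),np.array((105,130,60)),np.array((125,255,255))))
m[:200]=0;m[290:]=0;m[:,260:]=0
ys,xs=np.nonzero(m);print(xs.min(),xs.max(),ys.min(),ys.max())
for x in range(xs.min(),xs.max()+1,6):
    c=ys[xs==x]; print(x,c.min(),c.max(),end=' | ')
print();o=bot.observe();print(o['position'],o['tool_rot'])
for uv in((222,249),):print(plane(w,uv,.225))
for uv in((155,244),(200,249)):print(plane(w,uv,.215))
for uv in((278,150),(278,345)):print(plane(w,uv,.261))
```

```text
0 224 235 266
0 246 266 | 6 248 265 | 12 254 261 | Traceback (most recent call last):
  File "<stdin>", line 8, in <module>
    return umr_minimum(a, axis, None, out, keepdims, initial, where)
ValueError: zero-size array to reduction operation minimum which has no identity
```

Run:
```python
from h import *
np.set_printoptions(precision=4,suppress=True)
w=frame('wrist')
m=(cv2.inRange(cv2.cvtColor(w['pixels'],cv2.COLOR_RGB2HSV),np.array((105,130,60)),np.array((125,255,255))))
m[:200]=0;m[290:]=0;m[:,260:]=0;m[:,:60]=0
ys,xs=np.nonzero(m)
for x in range(xs.min(),xs.max()+1,7):
    c=ys[xs==x]; print(x,c.min(),c.max(),w['pixels'][c,x].sum(1)[::5],end=' | ')
print();o=bot.observe();print(o['position'],o['tool_rot'])
tip=plane(w,(215,249),.225);print('tip',tip)
b=np.array([.537,-.087]);d=tip[:2]-b;L=np.linalg.norm(d);print(L,np.degrees(np.arctan2(d[1],d[0])), b+d/L*.072)
for uv in((278,150),(278,345)):print(plane(w,uv,.261))
```

```text
149 244 247 [357] | 156 237 261 [299 281 352 353 352] | 163 237 261 [290 291 352 352 353] | 170 237 261 [292 281 351 356 353] | 177 237 261 [289 294 352 354 354] | 184 237 261 [288 283 352 351 354] | 191 236 261 [299 290 352 353 355 353] | 198 236 261 [290 282 353 344 352 355] | 205 236 268 [284 283 282 313 354 352 355] | 212 236 267 [290 274 285 323 354 355 350] | 219 237 267 [286 287 277 252 271 290 322] | 
[ 0.6834 -0.0492  0.2377] [ 3.1414 -0.0005  1.8116]
tip [ 0.6505 -0.0507  0.225 ]
0.11919332031797285 17.740699376475124 [ 0.6056 -0.0651]
[0.6688 0.0106 0.261 ]
[ 0.6887 -0.0711  0.261 ]
```

```bash
python3 -m crank '{"travel":[[-1.0,-0.2,0],[-2.4,-0.6,0],[-4.2,-1.0,0],[-6,-1.5,0],[-7.6,-1.9,0]],"turn":[[0,0,0],[0,0,0],[0,0,0],[0,0,0],[0,0,0]],"gripper":[1,1,1,1,1]}'
python3 -m crank '{"travel":[[0,0,0],[0,0,0],[0,0,-0.5],[0,0,-1],[0,0,-1.4]],"turn":[[0,0,0],[0,0,0],[0,0,0],[0,0,0],[0,0,0]],"gripper":[1,1,1,1,1]}'
python3 - <<'E'
from h import *
s=frame('side','side6');w=frame('wrist','w6')
cv2.imwrite('pics/c6.png',np.hstack([cv2.resize(s['pixels'][130:255,220:350,::-1],(416,400),interpolation=cv2.INTER_CUBIC),cv2.resize(w['pixels'][:,130:480,::-1],(333,400))]))
E
```

```text
clock: 13.35
position: [0.6067, -0.0689, 0.2377]
tool_rot: [-3.142, -0.0, 1.811]
force: [0.9, 0.1, -2.4]
grip_width: 0.0069
finger_force: 43.1
clock: 13.85
position: [0.6075, -0.0693, 0.2227]
tool_rot: [-3.141, -0.0, 1.811]
force: [-0.2, 0.2, -2.6]
grip_width: 0.0071
finger_force: 43.1
```

View pics/c6.png

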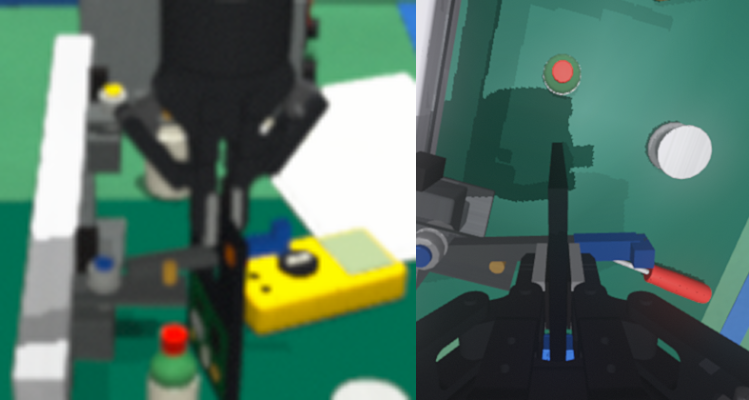

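The blue arm now passes through the carrier's hole, with the tip showing beyond it. I'll lower the carrier until it rests, then open.

```bash
python3 -m crank '{"travel":[[0,0,-0.1],[0,0,-0.2],[0,0,-0.25],[0,0,-0.3],[0,0,-0.3]],"turn":[[0,0,0],[0,0,0],[0,0,0],[0,0,0],[0,0,0]],"gripper":[1,1,1,1,1]}'
```

```text
clock: 14.45
position: [0.6074, -0.0697, 0.2206]
tool_rot: [3.142, 0.0, 1.81]
force: [-0.2, 0.9, -2.1]
grip_width: 0.0072
finger_force: 43.1
```

```bash
python3 -m crank '{"travel":[[0,0,-0.05],[0,0,-0.1],[0,0,-0.15],[0,0,-0.15],[0,0,-0.15]],"turn":[[0,0,0],[0,0,0],[0,0,0],[0,0,0],[0,0,0]],"gripper":[1,1,1,1,1]}'
```

```text
clock: 14.95
position: [0.6076, -0.0697, 0.2201]
tool_rot: [3.141, 0.001, 1.81]
force: [-4.3, 0.4, 10.6]
grip_width: 0.0074
finger_force: 45.0
```

```bash
python3 -m crank '{"travel":[[0,0,0.05],[0,0,0.05],[0,0,0.05],[0,0,0.05],[0,0,0.05]],"turn":[[0,0,0],[0,0,0],[0,0,0],[0,0,0],[0,0,0]],"gripper":[0.85,0.75,0.7,0.7,0.7]}'
python3 -m crank '{"travel":[[0,0,0.5],[0,0,1.5],[0,0,3.5],[0,0,6.5],[0,0,9]],"turn":[[0,0,0],[0,0,0],[0,0,0],[0,0,0],[0,0,0]],"gripper":[0.7,0.7,0.7,0.7,0.7]}'
python3 - <<'E'
from h import *
s=frame('side','side7');w=frame('wrist','w7')
cv2.imwrite('pics/c7.png',np.hstack([cv2.resize(s['pixels'][130:255,220:350,::-1],(416,400),interpolation=cv2.INTER_CUBIC),cv2.resize(w['pixels'][:,130:480,::-1],(333,400))]))
E
```

```text
clock: 15.45
position: [0.6074, -0.0696, 0.2196]
tool_rot: [-3.142, -0.0, 1.81]
force: [-0.2, -0.0, -0.7]
grip_width: 0.0256
finger_force: 0.0
clock: 15.95
position: [0.6075, -0.0695, 0.3119]
tool_rot: [3.141, 0.0, 1.81]
force: [-0.1, 0.5, -0.5]
grip_width: 0.0257
finger_force: 0.0
```

View pics/c7.png

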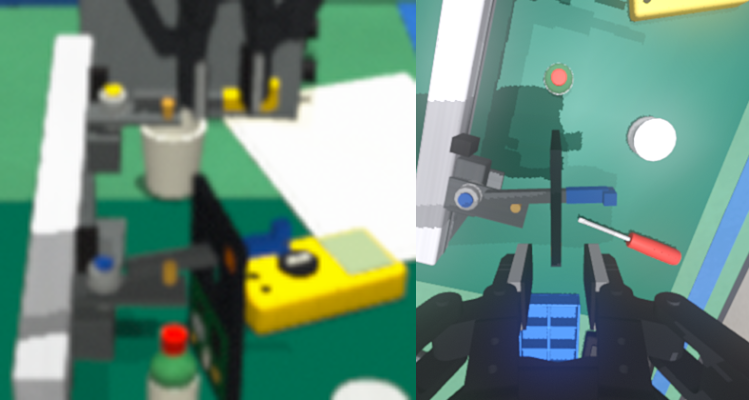

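The carrier hangs centred on the blue arm: in the wrist pane its upper edge spans rows 130–265, with the arm at row 198. Next is folding the yellow hook with shut fingers.

```bash
python3 -m crank '{"travel":[[0.6,3.5,0],[1.2,7,0],[1.8,10.5,0],[2.4,14,0],[2.9,16.7,0]],"turn":[[0,0,-4],[0,0,-8],[0,0,-12],[0,0,-16.5],[0,0,-16.5]],"gripper":[1,1,1,1,1]}'
python3 -m crank '{"travel":[[0,0,-2],[0,0,-6],[0,0,-10],[0,0,-11],[0,0,-11]],"turn":[[0,0,0],[0,0,0],[0,0,0],[0,0,0],[0,0,0]],"gripper":[1,1,1,1,1]}'
```

```text
clock: 16.55
position: [0.6363, 0.0998, 0.31]
tool_rot: [3.141, -0.001, 1.521]
force: [-0.1, -0.8, 0.3]
grip_width: -0.0001
finger_force: 0.0
clock: 17.05
position: [0.636, 0.0973, 0.1991]
tool_rot: [-3.14, 0.0, 1.522]
force: [0.8, 0.2, 1.2]
grip_width: 0.0001
finger_force: 0.0
```

```bash
python3 -m crank '{"travel":[[0,0.8,0.2],[0.1,1.6,0.3],[0.2,2.4,0.3],[0.2,3.2,0.3],[0.2,4.0,0.3]],"turn":[[0,0,0],[0,0,0],[0,0,0],[0,0,0],[0,0,0]],"gripper":[1,1,1,1,1]}'
python3 -m crank '{"travel":[[-0.1,0.9,0],[-0.2,1.7,0],[-0.4,2.6,0],[-0.7,3.4,0],[-1.1,4.2,0]],"turn":[[0,0,0],[0,0,0],[0,0,0],[0,0,0],[0,0,0]],"gripper":[1,1,1,1,1]}'
python3 -m crank '{"travel":[[-0.7,1.0,0],[-1.5,1.9,0],[-2.2,2.5,0],[-2.9,3.0,0],[-3.6,3.4,0]],"turn":[[0,0,0],[0,0,0],[0,0,0],[0,0,0],[0,0,0]],"gripper":[1,1,1,1,1]}'
```

```text
clock: 17.55
position: [0.6385, 0.1381, 0.203]
tool_rot: [3.141, 0.0, 1.522]
force: [-1.8, -1.8, 1.6]
grip_width: 0.0001
finger_force: 1.2
clock: 18.05
position: [0.6271, 0.18, 0.2025]
tool_rot: [-3.141, 0.0, 1.522]
force: [-0.3, -2.9, 0.0]
grip_width: -0.0003
finger_force: 1.2
clock: 18.55
position: [0.5909, 0.2138, 0.2027]
tool_rot: [3.141, -0.0, 1.522]
force: [1.5, -2.1, 0.0]
grip_width: 0.0001
finger_force: 1.1
```

```bash
python3 -m crank '{"travel":[[-0.3,0.1,0],[-0.6,0.3,0],[-0.9,0.4,0],[-1.1,0.5,0],[-1.1,0.5,0]],"turn":[[0,0,0],[0,0,0],[0,0,0],[0,0,0],[0,0,0]],"gripper":[1,1,1,1,1]}'
python3 -m crank '{"travel":[[-0.1,0,0],[-0.2,0.1,0],[-0.3,0.1,0],[-0.4,0.1,0],[-0.4,0.1,0]],"turn":[[0,0,0],[0,0,0],[0,0,0],[0,0,0],[0,0,0]],"gripper":[1,1,1,1,1]}'
```

```text
clock: 19.05
position: [0.5802, 0.2185, 0.2026]
tool_rot: [-3.141, -0.0, 1.522]
force: [1.1, -0.5, -0.4]
grip_width: 0.0002
finger_force: 0.4
clock: 19.55
position: [0.5763, 0.2195, 0.2027]
tool_rot: [-3.142, -0.0, 1.522]
force: [2.8, -0.2, -0.4]
grip_width: 0.0001
finger_force: 0.7
```

```bash
python3 -m crank '{"travel":[[-0.05,0,0],[-0.1,0,0],[-0.15,0,0],[-0.2,0,0],[-0.2,0,0]],"turn":[[0,0,0],[0,0,0],[0,0,0],[0,0,0],[0,0,0]],"gripper":[1,1,1,1,1]}'
```

```text
clock: 20.05
position: [0.5744, 0.2195, 0.2027]
tool_rot: [-3.142, -0.0, 1.522]
force: [1.5, 1.7, 0.3]
grip_width: 0.0004
finger_force: 0.9
```

```bash
python3 -m crank '{"travel":[[-0.05,0,0],[-0.1,0,0],[-0.15,0,0],[-0.2,0,0],[-0.2,0,0]],"turn":[[0,0,0],[0,0,0],[0,0,0],[0,0,0],[0,0,0]],"gripper":[1,1,1,1,1]}'
```

```text
clock: 20.55
position: [0.5723, 0.2193, 0.2026]
tool_rot: [-3.141, 0.0, 1.522]
force: [1.9, 0.6, -0.3]
grip_width: 0.0001
finger_force: 0.9
```

```bash
python3 -m crank '{"travel":[[-0.05,0,0],[-0.1,0,0],[-0.1,0,0],[-0.1,0,0],[-0.1,0,0]],"turn":[[0,0,0],[0,0,0],[0,0,0],[0,0,0],[0,0,0]],"gripper":[1,1,1,1,1]}'
```

```text
clock: 21.05
position: [0.5714, 0.2193, 0.2026]
tool_rot: [-3.141, 0.0, 1.522]
force: [1.2, 1.4, -0.1]
grip_width: -0.0001
finger_force: 0.8
```

```bash
python3 -m crank '{"travel":[[-0.05,0,0],[-0.1,0,0],[-0.15,0,0],[-0.15,0,0],[-0.15,0,0]],"turn":[[0,0,0],[0,0,0],[0,0,0],[0,0,0],[0,0,0]],"gripper":[1,1,1,1,1]}'
```

```text
clock: 21.55
position: [0.5699, 0.2193, 0.2026]
tool_rot: [-3.141, 0.0, 1.522]
force: [2.0, 1.5, 0.3]
grip_width: 0.0
finger_force: 0.8
```

```bash
python3 -m crank '{"travel":[[-0.05,0,0],[-0.1,0,0],[-0.1,0,0],[-0.1,0,0],[-0.1,0,0]],"turn":[[0,0,0],[0,0,0],[0,0,0],[0,0,0],[0,0,0]],"gripper":[1,1,1,1,1]}'
```

```text
clock: 22.05
position: [0.5689, 0.2193, 0.2026]
tool_rot: [-3.141, 0.0, 1.522]
force: [1.2, 1.4, 0.4]
grip_width: -0.0003
finger_force: 0.8
```

```bash
python3 -m crank '{"travel":[[-0.05,0,0],[-0.1,0,0],[-0.1,0,0],[-0.1,0,0],[-0.1,0,0]],"turn":[[0,0,0],[0,0,0],[0,0,0],[0,0,0],[0,0,0]],"gripper":[1,1,1,1,1]}'
```

```text
clock: 22.55
position: [0.5679, 0.2193, 0.2026]
tool_rot: [-3.141, 0.0, 1.522]
force: [3.0, 0.4, -0.1]
grip_width: -0.0001
finger_force: 0.9
```

```bash
python3 -m crank '{"travel":[[-0.05,0,0],[-0.1,0,0],[-0.1,0,0],[-0.1,0,0],[-0.1,0,0]],"turn":[[0,0,0],[0,0,0],[0,0,0],[0,0,0],[0,0,0]],"gripper":[1,1,1,1,1]}'
```

```text
clock: 23.05
position: [0.5674, 0.2194, 0.2027]
tool_rot: [3.141, -0.0, 1.522]
force: [6.3, 1.9, -1.3]
grip_width: 0.0005
finger_force: 2.9
```

Pad felt. A little more pressure, then retreat and look.

```bash
python3 -m crank '{"travel":[[-0.05,0,0],[-0.1,0,0],[-0.1,0,0],[-0.1,0,0],[-0.1,0,0]],"turn":[[0,0,0],[0,0,0],[0,0,0],[0,0,0],[0,0,0]],"gripper":[1,1,1,1,1]}'
python3 -m crank '{"travel":[[0.3,0,0],[1.5,0,0],[2.5,0,3],[2.5,0,8],[2.5,0,12]],"turn":[[0,0,0],[0,0,0],[0,0,0],[0,0,0],[0,0,0]],"gripper":[1,1,1,1,1]}'
python3 -m crank '{"travel":[[0,4,0],[0,8,0],[0,12,0],[0,14,0],[0,14,0]],"turn":[[0,0,0],[0,0,0],[0,0,0],[0,0,0],[0,0,0]],"gripper":[1,1,1,1,1]}'
python3 - <<'E'
from h import *
np.set_printoptions(precision=4,suppress=True)
s=frame('side','side8');w=frame('wrist','w8')
for n,f,box in(('side',s,(225,130,320,170)),('wrist',w,(0,0,560,420))):
    m=cv2.inRange(cv2.cvtColor(f['pixels'],cv2.COLOR_RGB2HSV),np.array((18,130,90)),np.array((35,255,255)))
    k,_,st,c=cv2.connectedComponentsWithStats(m)
    for i in range(1,k):
        if st[i,4]>8: print(n,st[i],c[i],plane(f,c[i],.22))
B=((100,130,60),(125,255,255))
b=blob(s,*B,(285,190,325,225));print('blue tip side',b,plane(s,b[0],.215))
E
```

```text
clock: 23.55
position: [0.5671, 0.2194, 0.2028]
tool_rot: [3.139, -0.001, 1.522]
force: [10.8, 1.3, -3.5]
grip_width: -0.0001
finger_force: 5.2
clock: 24.05
position: [0.5906, 0.2193, 0.3245]
tool_rot: [-3.141, -0.0, 1.522]
force: [-0.9, 0.1, 0.4]
grip_width: 0.0
finger_force: 0.0
clock: 24.55
position: [0.5892, 0.3626, 0.3218]
tool_rot: [-3.139, -0.0, 1.526]
force: [-0.6, 0.1, 0.5]
grip_width: 0.0001
finger_force: 0.0
side [253 133   6  11  57] [255.807  138.2456] [0.5489 0.2308 0.22  ]
side [252 156   6   4  18] [254.7222 157.3889] [0.5448 0.1296 0.22  ]
side [271 161   3   6  16] [272.     163.1875] [0.5837 0.1009 0.22  ]
side [296 204  51  30 856] [317.5619 219.9264] [ 0.66   -0.1227  0.22  ]
side [271 211   5   7  28] [272.7857 213.8929] [ 0.5762 -0.1005  0.22  ]
wrist [ 314  246  104   70 2554] [352.2549 281.7443] [0.648  0.2931 0.22  ]
blue tip side ((303.54761904761904, 204.23015873015873), 126.0) [ 0.6398 -0.0613  0.215 ]
```

The yellow hook lies along the rail to within the measurement error, and the blue hook is still out. The robot is clear, so I'm handing in.

Run:
```python
from h import *
a=cv2.imread('pics/side7.png')[185:255,270:300].astype(int);b=cv2.imread('pics/side8.png')[185:255,270:300].astype(int)
print('carrier region change',abs(a-b).mean())
print(bot.job_done())
```

```text
carrier region change 8.203650793650795
the job is handed in; nothing more can be done
None
```

I handed the job in at about 24.6 s of the 69 s allowed, and the hand-in returned no verdict: blue was pressed home at about 11 N, the carrier hung on it when last viewed after release (only a rough image comparison since), and yellow was folded flat, also at about 11 N; I viewed 11 pictures, one over the limit of 10.

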